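# Find the tired spring clip by pulling its gauge strip

### The arm

A 6-joint arm with a two-finger parallel gripper is mounted at the origin on a cart in front of the work surface, level with it; the furniture and walls round the work are solid. World frame = base frame: x ahead of the robot, y to its left, z up, the work surface at z = 0. Lengths are in m, angles in rad, forces in N, time in s.
With the tool pointing down it reaches from about 0.35 to 0.975 m from the base axis. Payload 4.9 kg.
Tool frame: the origin (TCP) lies at the very end of the fingers, on their centre line; the grasp point (between the pads) lies behind it (manip.pinch_z is the y of the grasp point in the tool frame, in m); y points along the fingers, x is the direction in which the jaws open and shut, and the axes are right-handed (so a half turn about y gives the same grasp; the last joint's range is limited). The gripper opens to 85 mm and grips with 20 to 120 N. Pads are 22 mm wide; open, the fingers measure 114 mm over their backs; the gripper's body (76 mm by 85 mm) begins 54 mm behind the grasp point. The pads swing forward as they close: fully open they stand 13 mm farther back than shut.
Start: joints at [-1.407, 0.053, 1.613, -0, 1.476, -0.119], TCP at [0.174, -0.6, 0.231] pointing down, gripper open.
Joint ranges: [-3.01, 3.01], [-1.01, 2.22], [0.06, 2.58], [-1.02, 4.17], [0.09, 2.62], [-3.14, 3.14]. Speed limits (rad/s): [2.57, 2.57, 3.14, 3.14, 3.14, 3.14].

### API

Orientations are given as a unit quaternion [w, x, y, z].
In Python, from plant import manip gives the robot as it stands.
- The arm moves only by the tool drive_tool, never from a script. Its argument "motion" is a list of rows, each a list of 3 entries, a list of its own where there are three numbers: the shift along the tool's x, y, z in units of 25 mm (1.0 is 25 mm), then the turn, a rotation vector about the tool's x, y, z in units of 5 degrees (1.0 is 5 degrees), then the closure, from -1 (fully open) to 1 (shut). A call has 1 to 12 rows; each row shifts and turns the commanded pose from where the row before left it, along the tool's axes as they then stand; what a row does not reach is not made up. A row lasts 1/10 s, in which the tool goes at most 50 mm and 8.59 degrees, less where a joint would pass 70% of its speed; a pose out of reach is approached as far as the arm can. A call is refused whole if a number of a shift passes 1 or a number of a turn 1, either way. A call with a gripper value outside its range is refused whole. The fingers move at their own pace and stop on an object; the grip force is fixed at half the most. Time passes only in rows, so rows that do not move let the fingers close. It gives the time, the measured TCP pose, the force and the opening at its end, in the units of the state.
- manip.state(): the state, without advancing time (a new reading comes with each control period).
- manip.grab_frame(name): name is "side" or "top" or "wrist"; returns a dict with "img" (420x560x3 uint8, blue, green, red), "range_z" (420x560 float32, m along the optical axis (not along the pixel's ray), 0 where there is no reading), "camera_matrix" (3x3 intrinsics, pixels), "k1" (the pictures are not rectified: a ray, as slopes to the right and down, at radius r is drawn at 1 + k1 r^2 times it, then the intrinsics apply), "world_from_camera" (4x4, takes a point from camera to world coordinates); the wrist camera has in their place "T_tool_cam" (4x4, takes a point from camera to tool coordinates, whose origin is the TCP and whose axes are the tool frame's). Camera axes: x right, y down, z forward; pixel columns grow to the right and rows downward; lengths in m; the calibration is good to about 2 mm. A picture is of the moment at which its call begins: read the wrist's pose just before it.
- manip.job_done(): hands the job in, once; it reports no verdict.
The state is a dict: "time": time; "joint_pos": joint angles; "joint_vel": joint speeds; "joint_efforts": joint torques, N m; "tool_pos": TCP position; "tool_rot": TCP orientation; "contact_force": force on the tool from outside, world axes, zero at the start; "ft_torque": the same for the moment, N m; "gripper_width": opening from 0.0 (shut) to 1.0 (fully open).
Only numpy, scipy, OpenCV 4.12 (cv2) and the standard library are available. Lean on these libraries where they do the work, as an engineer would, in place of code of your own. Each camera call takes 0.05 s, during which the arm holds its last target. There are 200 camera calls.

### The job

A wooden rail carries three spring clips, each holding a steel gauge strip by its blade; one clip's spring is tired. Working from left to right, take each strip by its wooden handle and tug it gently straight up, never harder than about 12 N, to feel how well the clip grips, leaving all three strips in their clips until every one has been tried. Then draw the strip right out of the tired clip by its handle and stand it, blade down, in the open metal tin, with the other two strips still fully home in their clips.

Things in the scene. Friction and masses are not known exactly. Their poses are not given: they have to be found in the camera images.
- rack: dark wooden rail fixed to the bench, 70 x 250 x 18 mm, origin under its centre on the bench; y runs along the row towards the left clip, x through the clips from front to back, z up. Three clips that look alike stand on it at y = +78, 0, -78 mm: fixed steel back plate and sprung front plate, 34 mm wide, pinching the blade between them; foot plate 22 mm, mouth 72 mm above the bench
- strip_left: gauge strip in the left clip: upright steel blade 4 mm thick (x), 24 mm wide (y), 85 mm long; on top a light wooden handle 14 mm thick (x), 30 mm wide (y), 40 mm high, that slides up a stem against a spring, as a pull gauge. 125 mm in all, 65 g. Origin at the middle of the blade's lower end, z up; fully home it is 22 mm above the bench, axes along the rail's
- strip_middle: the same strip, in the middle clip
- strip_right: the same strip, in the right clip
- strip_left_grip (a point): point in the left strip's handle, 17 mm below the handle's top; 108 mm above the blade's lower end with no pull. A pull on the handle stretches its spring by 1 mm for each 1.5 N (stop at 16 mm), whether or not the blade follows. Take the handle across its 14 mm thickness, with a grip of 30 N or more
- strip_middle_grip (a point): the same point of the middle strip
- strip_right_grip (a point): the same point of the right strip
- tin: plain round metal tin without lid, empty, upright on the bench to the left of the rail: 84 mm across its rim, 60 mm clear inside at the foot, 88 mm high, inner floor 5 mm above the bench; origin under its centre. Loose, about 0.35 kg; do not knock it over or shove it about
- torch: black torch, 38 x 131 x 38 mm, lying on the bench behind the rail; bystander, leave it alone
- offcut: pine offcut, 45 x 60 x 30 mm, behind the tin; bystander, leave it alone
- nut: M16 steel nut, 24 x 27 x 13 mm, lying on the bench in front of the rail's left end; bystander, leave it alone
- tin_in (a point): centre of the tin's inner floor
- rack_left (a point): centre of the left clip on the rail's top, 18 mm above the bench, straight below the left strip. Which clip is tired cannot be seen and changes. A good clip holds against an upward pull of over 25 N; the tired one lets its strip slide up stiffly at about 3 to 9 N, all the 50 mm until the blade leaves the mouth; let go part-way, a strip stays there
- rack_middle (a point): centre of the middle clip on the rail's top, likewise
- rack_right (a point): centre of the right clip on the rail's top, likewise
Things that resemble listed ones, but are neither listed nor needed, are in the scene too. Leave any orange look-alike of the strip_left alone. What is shaped like the strip_middle but blue is not meant.

How it is judged:
On the way, in this order (a step that is already met when the one before it is completed fails the run):
1. the left strip is tugged (2.3 N or more: its handle drawn 1.5 mm up its stem) with all three strips still in their clips (z of strip_left_grip in the frame of strip_left above 0.1095 m and z of each of strip_left, strip_middle, strip_right in the frame of rack below 0.048 m), for 0.1 s.
2. the middle strip is tugged (2.3 N or more: its handle drawn 1.5 mm up its stem) with all three strips still in their clips (z of strip_middle_grip in the frame of strip_middle above 0.1095 m and z of each of strip_left, strip_middle, strip_right in the frame of rack below 0.048 m), for 0.1 s.
3. the right strip is tugged (2.3 N or more: its handle drawn 1.5 mm up its stem) with all three strips still in their clips (z of strip_right_grip in the frame of strip_right above 0.1095 m and z of each of strip_left, strip_middle, strip_right in the frame of rack below 0.048 m), for 0.1 s.
4. one strip, still pinched in its clip, is being drawn out by its handle (blade 28 to 50 mm up, spring stretched) (((z of strip_left in the frame of rack between 0.05 and 0.072 m and z of strip_left_grip in the frame of strip_left above 0.1085 m) or (z of strip_middle in the frame of rack between 0.05 and 0.072 m and z of strip_middle_grip in the frame of strip_middle above 0.1085 m) or (z of strip_right in the frame of rack between 0.05 and 0.072 m and z of strip_right_grip in the frame of strip_right above 0.1085 m))), for 0.03 s.
5. one strip is drawn right out of its clip ((z of strip_left in the frame of rack above 0.08 m or z of strip_middle in the frame of rack above 0.08 m or z of strip_right in the frame of rack above 0.08 m)), for 0.1 s.
At the end, for the whole second after the job is handed in: The tired clip's strip stands at rest in the upright tin, blade down (lower end inside, leaning less than 45 degrees), released; the other two strips stand in their clips within 6 mm of fully home ((((horizontal distance between strip_left and tin_in below 0.036 m and height (world z) of strip_left below 0.035 m and angle between strip_left's own z axis and vertical below 0.8 rad and linear speed of strip_left below 0.03 m/s) and (z of strip_middle in the frame of rack between 0.016 and 0.028 m and angle between strip_middle's own z axis and vertical below 0.1 rad and horizontal distance between strip_middle and rack_middle below 0.008 m) and (z of strip_right in the frame of rack between 0.016 and 0.028 m and angle between strip_right's own z axis and vertical below 0.1 rad and horizontal distance between strip_right and rack_right below 0.008 m)) or ((horizontal distance between strip_middle and tin_in below 0.036 m and height (world z) of strip_middle below 0.035 m and angle between strip_middle's own z axis and vertical below 0.8 rad and linear speed of strip_middle below 0.03 m/s) and (z of strip_left in the frame of rack between 0.016 and 0.028 m and angle between strip_left's own z axis and vertical below 0.1 rad and horizontal distance between strip_left and rack_left below 0.008 m) and (z of strip_right in the frame of rack between 0.016 and 0.028 m and angle between strip_right's own z axis and vertical below 0.1 rad and horizontal distance between strip_right and rack_right below 0.008 m)) or ((horizontal distance between strip_right and tin_in below 0.036 m and height (world z) of strip_right below 0.035 m and angle between strip_right's own z axis and vertical below 0.8 rad and linear speed of strip_right below 0.03 m/s) and (z of strip_left in the frame of rack between 0.016 and 0.028 m and angle between strip_left's own z axis and vertical below 0.1 rad and horizontal distance between strip_left and rack_left below 0.008 m) and (z of strip_middle in the frame of rack between 0.016 and 0.028 m and angle between strip_middle's own z axis and vertical below 0.1 rad and horizontal distance between strip_middle and rack_middle below 0.008 m))) and angle between tin's own z axis and vertical below 0.15 rad); the robot touches nothing.
It fails at once if the left strip is pulled with more than 18 N (its handle drawn 12 mm up its stem) (z of strip_left_grip in the frame of strip_left above 0.12 m).
It fails at once if the middle strip is pulled with more than 18 N (its handle drawn 12 mm up its stem) (z of strip_middle_grip in the frame of strip_middle above 0.12 m).
It fails at once if the right strip is pulled with more than 18 N (its handle drawn 12 mm up its stem) (z of strip_right_grip in the frame of strip_right above 0.12 m).
It fails at once if the torch, the offcut or the nut is moved by more than 20 mm (distance of any of torch, offcut, nut from where it was at the start of the episode above 0.02 m).
It fails at once if the tin is shoved by more than 40 mm or tipped (distance of tin from where it was at the start of the episode above 0.04 m or angle between tin's own z axis and vertical above 0.5 rad).
It also fails if it takes over 70 s, if anything falls off the work surface, if the arm or the gripper's body presses on something with over 40 N, if the wrist force passes 120 N, or if a joint passes its speed limit or range.

## Working session

There is one attempt and no reset: what is moved stays moved. The work goes in short steps, Python scripts to look and compute and a tool call to move; the robot and the scene stay as the last step left them, time stands still between calls to the robot, and variables do not carry over. Pictures are saved under pics/ and viewed, about 8 in all and at most 12, crops included, and the job is handed in when it is done.

Besides the shell and the picture viewer there is one more tool, called after "Request:" as name(argument=value, ...), one argument or row to a line, values as JSON. drive_tool: Moves the arm, as the interface text tells. Its arguments: {"type":"object","properties":{"motion":{"type":"array","items":{"type":"array"}}},"required":["motion"]}

```bash
mkdir -p pics; cat > h.py <<'E'
import numpy as np, cv2
from plant import manip
from scipy.spatial.transform import Rotation as R
def grab(n):
    s=manip.state(); f=manip.grab_frame(n)
    if n=="wrist":
        q=np.array(s["tool_rot"]); T=np.eye(4); T[:3,:3]=R.from_quat(q[[1,2,3,0]]).as_matrix(); T[:3,3]=s["tool_pos"]
        f["W"]=T@np.array(f["T_tool_cam"])
    else: f["W"]=np.array(f["world_from_camera"])
    return f
def cloud(f):
    K=np.array(f["camera_matrix"]); k=f["k1"]
    v,u=np.mgrid[0:420,0:560].astype(np.float64)
    p=cv2.undistortPoints(np.stack([u,v],-1).reshape(-1,1,2),K,np.array([k,0,0,0.])).reshape(420,560,2)
    z=f["range_z"]; P=np.dstack([p[...,0]*z,p[...,1]*z,z])
    return P@f["W"][:3,:3].T+f["W"][:3,3]
E
cat > a.py <<'E'
from h import *
import pickle
print(manip.state(), manip.pinch_z)
for n in("side","top"):
    f=grab(n); C=cloud(f); np.savez(n+".npz",C=C,img=f["img"],z=f["range_z"]); cv2.imwrite(f"pics/{n}0.png",f["img"]); print(n,f["W"].round(3).tolist(),f["camera_matrix"],f["k1"])
E
python3 a.py
```

```text
{'time': 0.0, 'joint_pos': array([-1.40699871e+00,  5.33736650e-02,  1.61431669e+00,  1.15072483e-07,
        1.47597940e+00, -1.18996087e-01]), 'joint_vel': array([-0.00040836, -0.00058517, -0.00075456,  0.00195301,  0.00087052,
        0.00027865]), 'joint_efforts': array([-1.80806852e-03, -3.93682086e+01, -3.70176744e+01, -2.79181168e-04,
        6.88008178e-03,  1.15631698e-05]), 'tool_pos': array([ 0.17429944, -0.59955072,  0.23003904]), 'tool_rot': array([ 0.56598037, -0.56496529,  0.42507749, -0.424016  ]), 'contact_force': array([ 0.60117528, -0.89461687,  0.24600654]), 'ft_torque': array([-0.03148637, -0.00317064, -0.06070933]), 'gripper_width': 1.0017821673628815} -0.0187
side [[0.898, -0.24, 0.369, 0.214], [-0.44, -0.494, 0.75, -0.505], [0.002, -0.836, -0.549, 0.564], [0.0, 0.0, 0.0, 1.0]] [[435.93160819   0.         281.40934156]
 [  0.         435.93160819 212.55804967]
 [  0.           0.           1.        ]] 0.00036520244771719396
top [[-0.023, -0.981, 0.195, 0.382], [-1.0, 0.024, 0.003, 0.123], [-0.007, -0.195, -0.981, 0.929], [0.0, 0.0, 0.0, 1.0]] [[412.52727081   0.         278.03072288]
 [  0.         412.52727081 209.38490596]
 [  0.           0.           1.        ]] -0.12530384953138704
```

View pics/top0.png

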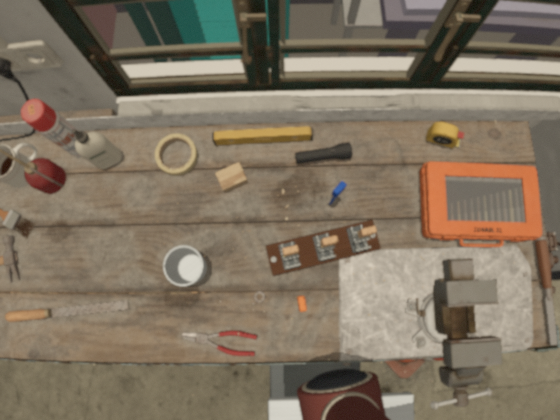

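View pics/side0.png

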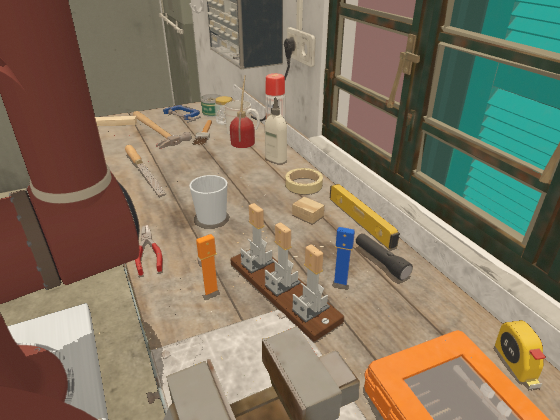

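The top view shows three handles at about (290,250), (329,241) and (368,231), and the tin at (184,266). The orange decoy stands at (302,303), the blue one at (338,193).

```bash
cat > b.py <<'E'
import numpy as np,cv2
for n in("top","side"):
    d=np.load(n+".npz");C=d["C"];ok=d["z"]>0
    hs=[(290,250),(329,241),(368,231)] if n=="top" else [(257,215),(283,235),(314,258)]
    hsv=cv2.cvtColor(d["img"],cv2.COLOR_BGR2HSV)
    for u,v in hs:
        c=C[v,u]; m=ok&(np.linalg.norm(C[...,:2]-c[:2],axis=-1)<.035)&(C[...,2]>.112)&(C[...,2]<.17)
        p=C[m]; r=cv2.minAreaRect((p[:,:2]*1000).astype(np.float32)); print(n,c.round(3),m.sum(),p.mean(0).round(4),np.percentile(p[:,2],[5,50,95]).round(3),r)
    # all points above 0.11
    u,v=(184,266) if n=="top" else (209,200)
    c=C[v,u]; c0=np.array([0.30,0.33]) if n=="top" else c[:2]
    m=ok&(np.linalg.norm(C[...,:2]-c[:2],axis=-1)<.08)&(C[...,2]>.08)&(C[...,2]<.1)
    p=C[m][:,:2]; A=np.c_[2*p,np.ones(len(p))]; s=np.linalg.lstsq(A,(p**2).sum(1),rcond=None)[0]
    print("tin",c.round(3),len(p),s[:2],np.sqrt(s[2]+s[:2]@s[:2]))
    if n=="top":
        for nm,(u,v) in dict(orange=(302,303),blue=(338,193),rackL=(273,258),rackR=(376,236),nut=(260,297)).items(): print(nm,C[v,u].round(3))
E
python3 b.py
```

```text
top [0.459 0.104 0.147] 132 [0.4586 0.1035 0.143 ] [0.125 0.146 0.147] ((459.6930236816406, 103.14889526367188), (14.226664543151855, 29.716373443603516), 13.107255935668945)
top [0.474 0.029 0.146] 140 [0.4747 0.0298 0.1421] [0.122 0.145 0.148] ((475.8087158203125, 28.755613327026367), (14.032185554504395, 30.046661376953125), 12.499582290649414)
top [ 0.491 -0.047  0.146] 150 [ 0.4912 -0.0459  0.1409] [0.119 0.145 0.148] ((492.6151123046875, -48.43174743652344), (14.357769966125488, 31.471670150756836), 11.601642608642578)
tin [0.442 0.341 0.002] 292 [0.4377838  0.32351422] 0.038872734390315834
orange [0.358 0.084 0.125]
blue [0.573 0.004 0.125]
rackL [0.454 0.139 0.022]
rackR [ 0.497 -0.092  0.02 ]
nut [ 0.37   0.17  -0.004]
side [0.458 0.09  0.138] 287 [0.4595 0.0989 0.1324] [0.114 0.133 0.147] ((461.5719299316406, 103.37495422363281), (15.567025184631348, 31.04469871520996), 10.639430046081543)
side [0.474 0.019 0.136] 332 [0.4756 0.0233 0.1324] [0.114 0.134 0.146] ((477.6758728027344, 26.872501373291016), (14.283973693847656, 30.39586067199707), 12.617891311645508)
side [ 0.491 -0.056  0.135] 389 [ 0.4921 -0.0524  0.1331] [0.115 0.134 0.146] ((494.2525939941406, -48.74878692626953), (14.49591064453125, 31.006977081298828), 12.531964302062988)
tin [0.429 0.289 0.066] 282 [0.43958039 0.32321431] 0.03958069021674802
```

```bash
cat > g.py <<'E'
from h import *
import sys
# usage: g.py x y z [yawdeg]  -> yaw of tool x in world; prints turn about tool y (deg) and shifts in final tool axes (units of 25mm)
def go(x,y,z,yaw=12.3):
    s=manip.state(); q=np.array(s["tool_rot"]); M=R.from_quat(q[[1,2,3,0]]).as_matrix()
    a=np.radians(yaw); X=np.array([np.cos(a),np.sin(a),0]); Y=np.array([0,0,-1.]); G=np.c_[X,Y,np.cross(X,Y)]
    rv=np.degrees(R.from_matrix(M.T@G).as_rotvec())/5
    d=np.array([x,y,z])-s["tool_pos"]
    print("t",round(s["time"],2),"pos",s["tool_pos"].round(4),"J",s["joint_pos"].round(2),"F",s["contact_force"].round(2),"w",round(s["gripper_width"],3))
    print("turn units",rv.round(3),"shift in target axes",(G.T@d/.025).round(3),"in current axes",(M.T@d/.025).round(3))
if __name__=="__main__": go(*map(float,sys.argv[1:]))
E
python3 g.py .46 .103 .22; python3 g.py .46 .103 .22 192.3
```

```text
t 0.1 pos [ 0.1743 -0.5996  0.2302] J [-1.41  0.05  1.61  0.    1.48 -0.12] F [-0.68 -0.14  0.6 ] w 1.001
turn units [-1.800e-02 -1.722e+01 -1.500e-02] shift in target axes [17.152  0.407 25.024] in current axes [-23.799   0.456  18.815]
t 0.1 pos [ 0.1743 -0.5996  0.2302] J [-1.41  0.05  1.61  0.    1.48 -0.12] F [-0.68 -0.14  0.6 ] w 1.001
turn units [ 1.500e-02  1.878e+01 -1.900e-02] shift in target axes [-17.152   0.407 -25.024] in current axes [-23.799   0.456  18.815]
```

Request:
drive_tool(
  motion=[
    [[-1,0,0.5],[0,-0.25,0],-1],
    [[-1,0,1],[0,-0.5,0],-1],
    [[-1,0,1],[0,-0.5,0],-1],
    [[-1,0,1],[0,-0.6,0],-1],
    [[-1,0,1],[0,-0.6,0],-1],
    [[-1,0,1],[0,-0.6,0],-1],
    [[0,0,1],[0,-0.61,0],-1],
    [[0,0,1],[0,-0.61,0],-1],
    [[0,0,1],[0,-0.61,0],-1],
    [[0,0,1],[0,-0.61,0],-1],
    [[0,0,1],[0,-0.61,0],-1],
    [[0,0,1],[0,-0.61,0],-1],
  ],
)

```text
time: 1.3
tool_pos: [0.3626, -0.3143, 0.2308]
tool_rot: [0.664, -0.664, 0.243, -0.242]
contact_force: [-0.1, -0.9, -0.1]
gripper_width: 0.997
```

Request:
drive_tool(
  motion=[
    [[0,0,1],[0,-0.61,0],-1],
    [[0,0,1],[0,-0.61,0],-1],
    [[0,0,1],[0,-0.61,0],-1],
    [[0,0,1],[0,-0.61,0],-1],
    [[0,0,1],[0,-0.61,0],-1],
    [[0,0,1],[0,-0.61,0],-1],
    [[0,0,1],[0,-0.61,0],-1],
    [[0,0,1],[0,-0.61,0],-1],
    [[0,0,1],[0,-0.61,0],-1],
    [[0,0,1],[0,-0.61,0],-1],
    [[0,0,1],[0,-0.61,0],-1],
    [[0,0,0.5],[0,-0.3,0],-1],
  ],
)

```text
time: 2.5
tool_pos: [0.478, -0.0555, 0.2308]
tool_rot: [0.707, -0.706, 0.031, -0.031]
contact_force: [0.1, -0.8, 0.5]
gripper_width: 0.998
```

```bash
python3 g.py .46 .103 .22
```

```text
t 2.5 pos [ 0.478  -0.0555  0.2308] J [-0.27 -0.3   1.94  0.    1.51 -0.18] F [ 0.15 -0.76  0.53] w 0.998
turn units [-0.006 -3.465 -0.009] shift in target axes [0.646 0.433 6.35 ] in current axes [-1.274  0.437  6.254]
```

Request:
drive_tool(
  motion=[
    [[0,0,0],[0,-0.9,0],-1],
    [[0,0,0],[0,-0.9,0],-1],
    [[0,0,0],[0,-0.9,0],-1],
    [[0,0,0],[0,-0.77,0],-1],
    [[0.1,0,0.9],[0,0,0],-1],
    [[0.1,0,0.9],[0,0,0],-1],
    [[0.1,0,0.9],[0,0,0],-1],
    [[0.1,0,0.9],[0,0,0],-1],
    [[0.1,0,0.9],[0,0,0],-1],
    [[0.1,0,0.9],[0,0,0],-1],
    [[0.05,0,0.9],[0,0,0],-1],
    [[0,0,0],[0,0,0],-1],
  ],
)

```text
time: 3.7
tool_pos: [0.4604, 0.1016, 0.231]
tool_rot: [0.703, -0.703, -0.076, 0.076]
contact_force: [0.5, 0.4, -0.9]
gripper_width: 1.002
```

```bash
python3 g.py .46 .103 .22; cat > w.py <<'E'
from h import *
import sys
f=grab("wrist"); C=cloud(f); np.savez("wrist.npz",C=C,img=f["img"],z=f["range_z"]); cv2.imwrite(f"pics/{sys.argv[1]}.png",f["img"])
E
cat > m.py <<'E'
import numpy as np,cv2,sys
# handle fit: m.py file x y
d=np.load(sys.argv[1]);C=d["C"];c=np.array([float(a) for a in sys.argv[2:4]])
m=(d["z"]>0)&(np.linalg.norm(C[...,:2]-c,axis=-1)<.03)&(C[...,2]>.112)&(C[...,2]<.19)
p=C[m];zt=np.percentile(p[:,2],95);t=p[p[:,2]>zt-.006]
print(len(p),len(t),"ztop",zt.round(4),cv2.minAreaRect((t[:,:2]*1000).astype(np.float32)))
E
python3 w.py w1; python3 m.py wrist.npz .46 .103;python3 m.py wrist.npz .476 .028;python3 m.py wrist.npz .493 -.0485
```

```text
t 3.7 pos [0.4604 0.1016 0.231 ] J [ 0.06 -0.33  1.96  0.    1.51 -0.16] F [ 0.48  0.4  -0.94] w 1.002
turn units [-0.004  0.    -0.007] shift in target axes [-0.003  0.439  0.057] in current axes [-0.003  0.439  0.057]
1169 973 ztop 0.1484 ((462.4601135253906, 105.89237213134766), (14.10598373413086, 29.64965057373047), 12.044053077697754)
1109 748 ztop 0.1482 ((478.5137634277344, 29.876617431640625), (12.65707778930664, 30.442922592163086), 12.705472946166992)
307 92 ztop 0.1335 ((492.5427551269531, -32.348175048828125), (12.701028823852539, 4.095656871795654), 8.455923080444336)
```

View pics/w1.png

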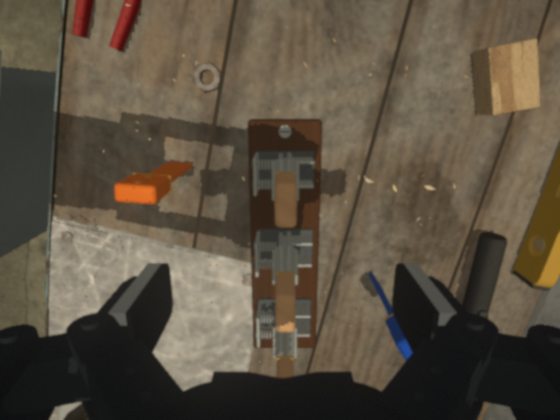

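The wrist view shows the left handle at (285,197) and the middle one at (285,300), and the jaws are square to the rail. I'll go down on the left handle and close.

Request:
drive_tool(
  motion=[
    [[0.03,0.8,0.1],[0,0,0],-1],
    [[0,0.8,0],[0,0,0],-1],
    [[0,0.8,0],[0,0,0],-1],
    [[0,0.8,0],[0,0,0],-1],
    [[0,0.8,0],[0,0,0],-1],
    [[0,0.76,0],[0,0,0],-1],
    [[0,0,0],[0,0,0],-1],
    [[0,0,0],[0,0,0],-1],
  ],
)

```text
time: 4.55
tool_pos: [0.4612, 0.1021, 0.1123]
tool_rot: [-0.703, 0.703, 0.074, -0.075]
contact_force: [-0.1, 0.1, 0.6]
gripper_width: 0.999
```

Request:
drive_tool(
  motion=[
    [[0,0,0],[0,0,0],0.2],
    [[0,0,0],[0,0,0],0.4],
    [[0,0,0],[0,0,0],0.6],
    [[0,0,0],[0,0,0],0.7],
    [[0,0,0],[0,0,0],0.8],
    [[0,0,0],[0,0,0],1],
    [[0,0,0],[0,0,0],1],
    [[0,0,0],[0,0,0],1],
    [[0,0,0],[0,0,0],1],
    [[0,0,0],[0,0,0],1],
    [[0,0,0],[0,0,0],1],
    [[0,0,0],[0,0,0],1],
  ],
)

```text
time: 5.75
tool_pos: [0.4617, 0.103, 0.1128]
tool_rot: [0.703, -0.703, -0.075, 0.074]
contact_force: [4.3, 1.7, 2.6]
gripper_width: 0.152
```

Request:
drive_tool(
  motion=[
    [[0,-0.04,0],[0,0,0],1],
    [[0,-0.04,0],[0,0,0],1],
    [[0,0,0],[0,0,0],1],
    [[0,0,0],[0,0,0],1],
  ],
)

```text
time: 6.15
tool_pos: [0.4616, 0.103, 0.114]
tool_rot: [0.703, -0.703, -0.075, 0.074]
contact_force: [5.0, 1.7, -2.2]
gripper_width: 0.152
```

Request:
drive_tool(
  motion=[
    [[0,-0.04,0],[0,0,0],1],
    [[0,-0.04,0],[0,0,0],1],
    [[0,0,0],[0,0,0],1],
    [[0,0,0],[0,0,0],1],
  ],
)

```text
time: 6.55
tool_pos: [0.4614, 0.1029, 0.1155]
tool_rot: [0.703, -0.703, -0.075, 0.074]
contact_force: [8.2, 1.9, -3.8]
gripper_width: 0.153
```

Request:
drive_tool(
  motion=[
    [[0,-0.04,0],[0,0,0],1],
    [[0,-0.04,0],[0,0,0],1],
    [[0,0,0],[0,0,0],1],
    [[0,0,0],[0,0,0],1],
  ],
)

```text
time: 6.95
tool_pos: [0.4613, 0.1029, 0.117]
tool_rot: [0.703, -0.703, -0.075, 0.074]
contact_force: [8.1, 2.6, -5.8]
gripper_width: 0.158
```

Request:
drive_tool(
  motion=[
    [[0,-0.04,0],[0,0,0],1],
    [[0,-0.04,0],[0,0,0],1],
    [[0,0,0],[0,0,0],1],
    [[0,0,0],[0,0,0],1],
  ],
)

```text
time: 7.35
tool_pos: [0.4612, 0.1029, 0.1185]
tool_rot: [0.703, -0.703, -0.075, 0.074]
contact_force: [7.9, 2.3, -8.6]
gripper_width: 0.153
```

Request:
drive_tool(
  motion=[
    [[0,-0.04,0],[0,0,0],1],
    [[0,-0.04,0],[0,0,0],1],
    [[0,0,0],[0,0,0],1],
    [[0,0,0],[0,0,0],1],
  ],
)

```text
time: 7.75
tool_pos: [0.4611, 0.1029, 0.12]
tool_rot: [0.703, -0.703, -0.075, 0.074]
contact_force: [9.8, 2.3, -10.7]
gripper_width: 0.157
```

Force climbed linearly to 10.7 N over 7.2 mm, which matches the handle spring, so the left clip is good. Next I lower, release, lift clear and move to the middle.

Request:
drive_tool(
  motion=[
    [[0,0.1,0],[0,0,0],1],
    [[0,0.1,0],[0,0,0],1],
    [[0,0.1,0],[0,0,0],1],
    [[0,0.1,0],[0,0,0],1],
    [[0,0,0],[0,0,0],1],
    [[0,0,0],[0,0,0],1],
    [[0,0,0],[0,0,0],-1],
    [[0,0,0],[0,0,0],-1],
    [[0,0,0],[0,0,0],-1],
    [[0,0,0],[0,0,0],-1],
    [[0,0,0],[0,0,0],-1],
    [[0,0,0],[0,0,0],-1],
  ],
)

```text
time: 8.95
tool_pos: [0.4609, 0.1029, 0.1122]
tool_rot: [-0.703, 0.703, 0.075, -0.075]
contact_force: [1.0, -0.2, 0.6]
gripper_width: 1.0
```

Request:
drive_tool(
  motion=[
    [[0,-0.5,0],[0,0,0],-1],
    [[0,-0.9,0],[0,0,0],-1],
    [[0,-0.9,0],[0,0,0],-1],
    [[0,-0.7,0],[0,0,0],-1],
    [[0,0,-0.7],[0,0,0],-1],
    [[0,0,-0.9],[0,0,0],-1],
    [[0.06,0,-0.9],[0,0,0],-1],
    [[0,0,-0.5],[0,0,0],-1],
    [[0,0,0],[0,0,0],-1],
    [[0,0,0],[0,0,0],-1],
  ],
)

```text
time: 9.95
tool_pos: [0.4783, 0.0301, 0.1876]
tool_rot: [0.703, -0.703, -0.075, 0.075]
contact_force: [-1.0, -0.5, -0.4]
gripper_width: 1.001
```

```bash
python3 w.py w2; python3 m.py wrist.npz .478 .03;python3 m.py wrist.npz .494 -.0475; python3 g.py .478 .029 .1125
```

```text
1750 1397 ztop 0.1481 ((478.7213439941406, 30.058374404907227), (14.003307342529297, 28.833406448364258), 12.394824981689453)
1526 929 ztop 0.1481 ((494.75982666015625, -44.679710388183594), (13.230331420898438, 28.26374053955078), 12.546684265136719)
t 10.0 pos [0.4782 0.0304 0.1875] J [-0.09 -0.28  1.99  0.    1.43 -0.3 ] F [ 0.13 -0.65  0.25] w 0.999
turn units [-0.005 -0.026  0.   ] shift in target axes [-0.021  2.998 -0.053] in current axes [-0.021  2.998 -0.054]
```

Request:
drive_tool(
  motion=[
    [[0.02,0.8,0],[0,0,0],-1],
    [[0,0.8,0],[0,0,0],-1],
    [[0,0.8,0],[0,0,0],-1],
    [[0,0.6,0],[0,0,0],-1],
    [[0,0,0],[0,0,0],-1],
    [[0,0,0],[0,0,0],0],
    [[0,0,0],[0,0,0],0.4],
    [[0,0,0],[0,0,0],0.6],
    [[0,0,0],[0,0,0],0.7],
    [[0,0,0],[0,0,0],0.8],
    [[0,0,0],[0,0,0],1],
    [[0,0,0],[0,0,0],1],
  ],
)

```text
time: 11.2
tool_pos: [0.4786, 0.0298, 0.113]
tool_rot: [-0.703, 0.703, 0.075, -0.075]
contact_force: [-4.8, -1.0, 5.9]
gripper_width: 0.154
```

Request:
drive_tool(
  motion=[
    [[0,0,0],[0,0,0],1],
    [[0,0,0],[0,0,0],1],
    [[0,0,0],[0,0,0],1],
    [[0,0,0],[0,0,0],1],
  ],
)

```text
time: 11.6
tool_pos: [0.4786, 0.0298, 0.113]
tool_rot: [-0.703, 0.703, 0.075, -0.075]
contact_force: [-4.3, -1.8, 5.9]
gripper_width: 0.156
```

Request:
drive_tool(
  motion=[
    [[0,-0.04,0],[0,0,0],1],
    [[0,-0.04,0],[0,0,0],1],
    [[0,0,0],[0,0,0],1],
    [[0,0,0],[0,0,0],1],
  ],
)

```text
time: 12.0
tool_pos: [0.4785, 0.0298, 0.1138]
tool_rot: [-0.703, 0.703, 0.075, -0.075]
contact_force: [-2.4, -1.3, -0.6]
gripper_width: 0.156
```

Request:
drive_tool(
  motion=[
    [[0,-0.04,0],[0,0,0],1],
    [[0,-0.04,0],[0,0,0],1],
    [[0,0,0],[0,0,0],1],
    [[0,0,0],[0,0,0],1],
  ],
)

```text
time: 12.4
tool_pos: [0.4785, 0.0299, 0.1158]
tool_rot: [-0.703, 0.703, 0.074, -0.075]
contact_force: [-1.4, -2.7, -4.6]
gripper_width: 0.155
```

Request:
drive_tool(
  motion=[
    [[0,-0.04,0],[0,0,0],1],
    [[0,-0.04,0],[0,0,0],1],
    [[0,0,0],[0,0,0],1],
    [[0,0,0],[0,0,0],1],
  ],
)

```text
time: 12.8
tool_pos: [0.4785, 0.0299, 0.1178]
tool_rot: [-0.703, 0.703, 0.075, -0.075]
contact_force: [-1.8, -3.3, -7.4]
gripper_width: 0.151
```

Request:
drive_tool(
  motion=[
    [[0,-0.04,0],[0,0,0],1],
    [[0,-0.04,0],[0,0,0],1],
    [[0,0,0],[0,0,0],1],
    [[0,0,0],[0,0,0],1],
  ],
)

```text
time: 13.2
tool_pos: [0.4785, 0.0299, 0.1198]
tool_rot: [0.703, -0.703, -0.075, 0.075]
contact_force: [-0.6, -2.6, -10.4]
gripper_width: 0.157
```

Request:
drive_tool(
  motion=[
    [[0,-0.02,0],[0,0,0],1],
    [[0,0,0],[0,0,0],1],
    [[0,0,0],[0,0,0],1],
  ],
)

```text
time: 13.5
tool_pos: [0.4785, 0.0299, 0.1204]
tool_rot: [0.703, -0.703, -0.075, 0.075]
contact_force: [-2.0, -4.5, -10.8]
gripper_width: 0.155
```

The middle clip held 10.8 N with spring-only travel, so it is good too. The right clip should be the tired one, but it still needs its tug.

Request:
drive_tool(
  motion=[
    [[0,0.08,0],[0,0,0],1],
    [[0,0.08,0],[0,0,0],1],
    [[0,0.08,0],[0,0,0],1],
    [[0,0.06,0],[0,0,0],1],
    [[0,0,0],[0,0,0],1],
    [[0,0,0],[0,0,0],1],
    [[0,0,0],[0,0,0],-1],
    [[0,0,0],[0,0,0],-1],
    [[0,0,0],[0,0,0],-1],
    [[0,0,0],[0,0,0],-1],
    [[0,0,0],[0,0,0],-1],
    [[0,0,0],[0,0,0],-1],
  ],
)

```text
time: 14.7
tool_pos: [0.4791, 0.0301, 0.1135]
tool_rot: [0.703, -0.703, -0.075, 0.075]
contact_force: [0.2, 1.0, -0.3]
gripper_width: 0.997
```

Request:
drive_tool(
  motion=[
    [[0,-0.5,0],[0,0,0],-1],
    [[0,-0.9,0],[0,0,0],-1],
    [[0,-0.9,0],[0,0,0],-1],
    [[0,-0.7,0],[0,0,0],-1],
    [[0,0,-0.7],[0,0,0],-1],
    [[0,0,-0.9],[0,0,0],-1],
    [[0,0,-0.9],[0,0,0],-1],
    [[0,0,-0.6],[0,0,0],-1],
    [[0,0,0],[0,0,0],-1],
    [[0,0,0],[0,0,0],-1],
  ],
)

```text
time: 15.7
tool_pos: [0.4951, -0.0456, 0.1885]
tool_rot: [0.703, -0.703, -0.075, 0.075]
contact_force: [-0.5, 0.1, -0.0]
gripper_width: 0.997
```

```bash
python3 w.py w3; python3 m.py wrist.npz .478 .03;python3 m.py wrist.npz .494 -.0465; python3 g.py .4947 -.0465 .1125
```

```text
1809 1804 ztop 0.1483 ((478.45257568359375, 29.29771614074707), (13.455662727355957, 29.456790924072266), 12.576144218444824)
1709 1349 ztop 0.1481 ((495.406494140625, -46.144386291503906), (14.488012313842773, 28.687801361083984), 12.946542739868164)
t 15.75 pos [ 0.4951 -0.0453  0.1884] J [-0.24 -0.23  1.95  0.    1.42 -0.45] F [-0.38  0.15  0.05] w 1.0
turn units [-0.006 -0.027 -0.   ] shift in target axes [-0.024  3.035 -0.045] in current axes [-0.024  3.035 -0.047]
```

Request:
drive_tool(
  motion=[
    [[-0.02,0.8,-0.03],[0,0,0],-1],
    [[0,0.8,0],[0,0,0],-1],
    [[0,0.8,0],[0,0,0],-1],
    [[0,0.63,0],[0,0,0],-1],
    [[0,0,0],[0,0,0],-1],
    [[0,0,0],[0,0,0],0],
    [[0,0,0],[0,0,0],0.4],
    [[0,0,0],[0,0,0],0.6],
    [[0,0,0],[0,0,0],0.7],
    [[0,0,0],[0,0,0],0.8],
    [[0,0,0],[0,0,0],1],
    [[0,0,0],[0,0,0],1],
  ],
)

```text
time: 16.95
tool_pos: [0.4951, -0.0468, 0.1132]
tool_rot: [-0.703, 0.703, 0.075, -0.075]
contact_force: [-2.4, 0.4, 4.8]
gripper_width: 0.157
```

Request:
drive_tool(
  motion=[
    [[0,0,0],[0,0,0],1],
    [[0,0,0],[0,0,0],1],
    [[0,0,0],[0,0,0],1],
    [[0,0,0],[0,0,0],1],
  ],
)

```text
time: 17.35
tool_pos: [0.4951, -0.0468, 0.1133]
tool_rot: [-0.703, 0.703, 0.075, -0.075]
contact_force: [-2.7, -0.4, 5.2]
gripper_width: 0.155
```

Request:
drive_tool(
  motion=[
    [[0,-0.04,0],[0,0,0],1],
    [[0,-0.04,0],[0,0,0],1],
    [[0,-0.04,0],[0,0,0],1],
    [[0,0,0],[0,0,0],1],
    [[0,0,0],[0,0,0],1],
  ],
)

```text
time: 17.85
tool_pos: [0.4948, -0.0467, 0.1151]
tool_rot: [-0.703, 0.703, 0.075, -0.075]
contact_force: [1.2, -1.2, -3.1]
gripper_width: 0.156
```

Request:
drive_tool(
  motion=[
    [[0,-0.04,0],[0,0,0],1],
    [[0,-0.04,0],[0,0,0],1],
    [[0,0,0],[0,0,0],1],
    [[0,0,0],[0,0,0],1],
  ],
)

```text
time: 18.25
tool_pos: [0.4947, -0.0465, 0.1172]
tool_rot: [0.703, -0.703, -0.075, 0.075]
contact_force: [3.3, -0.9, -4.5]
gripper_width: 0.157
```

Request:
drive_tool(
  motion=[
    [[0,-0.04,0],[0,0,0],1],
    [[0,-0.04,0],[0,0,0],1],
    [[0,0,0],[0,0,0],1],
    [[0,0,0],[0,0,0],1],
  ],
)

```text
time: 18.65
tool_pos: [0.4947, -0.0464, 0.1195]
tool_rot: [0.703, -0.703, -0.075, 0.075]
contact_force: [1.7, 0.5, -4.8]
gripper_width: 0.155
```

Request:
drive_tool(
  motion=[
    [[0,-0.04,0],[0,0,0],1],
    [[0,-0.04,0],[0,0,0],1],
    [[0,0,0],[0,0,0],1],
    [[0,0,0],[0,0,0],1],
  ],
)

```text
time: 19.05
tool_pos: [0.4948, -0.0465, 0.1215]
tool_rot: [0.703, -0.703, -0.075, 0.075]
contact_force: [2.4, 1.2, -5.7]
gripper_width: 0.155
```

The pull levels off near 5 N while the handle keeps rising, so the right clip is the tired one. I'll draw the strip out steadily.

Request:
drive_tool(
  motion=[
    [[0,-0.1,0],[0,0,0],1],
    [[0,-0.15,0],[0,0,0],1],
    [[0,-0.15,0],[0,0,0],1],
    [[0,-0.15,0],[0,0,0],1],
    [[0,-0.15,0],[0,0,0],1],
    [[0,-0.15,0],[0,0,0],1],
    [[0,-0.15,0],[0,0,0],1],
  ],
)

```text
time: 19.75
tool_pos: [0.4948, -0.0466, 0.1468]
tool_rot: [-0.703, 0.703, 0.075, -0.075]
contact_force: [1.4, 0.3, -6.0]
gripper_width: 0.153
```

Request:
drive_tool(
  motion=[
    [[0,-0.15,0],[0,0,0],1],
    [[0,-0.15,0],[0,0,0],1],
    [[0,-0.15,0],[0,0,0],1],
    [[0,-0.15,0],[0,0,0],1],
    [[0,-0.15,0],[0,0,0],1],
    [[0,-0.15,0],[0,0,0],1],
  ],
)

```text
time: 20.35
tool_pos: [0.4951, -0.0468, 0.1701]
tool_rot: [-0.703, 0.703, 0.075, -0.075]
contact_force: [1.0, -0.1, -1.2]
gripper_width: 0.156
```

Request:
drive_tool(
  motion=[
    [[0,-0.15,0],[0,0,0],1],
    [[0,-0.15,0],[0,0,0],1],
    [[0,-0.3,0],[0,0,0],1],
    [[0,-0.6,0],[0,0,0],1],
    [[0,-0.8,0],[0,0,0],1],
    [[0,-0.8,0],[0,0,0],1],
    [[0,-0.8,0],[0,0,0],1],
    [[0,-0.6,0],[0,0,0],1],
    [[0,-0.3,0],[0,0,0],1],
    [[0,0,0],[0,0,0],1],
  ],
)

```text
time: 21.35
tool_pos: [0.4954, -0.0467, 0.2832]
tool_rot: [-0.703, 0.703, 0.076, -0.074]
contact_force: [-0.9, 0.3, -0.4]
gripper_width: 0.152
```

```bash
python3 g.py .4388 .3234 .27; cat > a2.py <<'E'
from h import *
f=grab("side"); C=cloud(f); np.savez("side.npz",C=C,img=f["img"],z=f["range_z"]); cv2.imwrite("pics/side1.png",f["img"])
E
python3 a2.py; python3 w.py w4
```

```text
t 21.35 pos [ 0.4954 -0.0467  0.2832] J [-0.24 -0.29  1.84  0.    1.59 -0.46] F [-0.92  0.28 -0.42] w 0.152
turn units [ 0.012 -0.029  0.026] shift in target axes [ 0.941  0.527 14.948] in current axes [ 0.903  0.513 14.951]
```

View pics/side1.png

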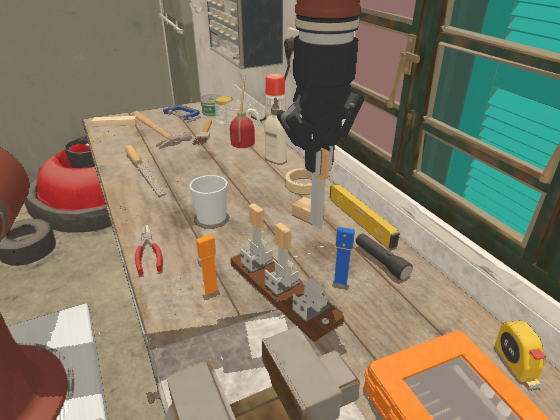

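The side view shows the strip hanging upright from the gripper at (318,190), with the other two strips home at (258,240) and (284,262). Next I carry it to the tin at (209,200).

Request:
drive_tool(
  motion=[
    [[0.08,0,0.5],[0,0,0],1],
    [[0.08,0,0.9],[0,0,0],1],
    [[0.08,0,1],[0,0,0],1],
    [[0.08,0,1],[0,0,0],1],
    [[0.08,0,1],[0,0,0],1],
    [[0.08,0,1],[0,0,0],1],
    [[0.08,0,1],[0,0,0],1],
    [[0.08,0,1],[0,0,0],1],
    [[0.08,0,1],[0,0,0],1],
    [[0.08,0,1],[0,0,0],1],
    [[0.08,0,1],[0,0,0],1],
    [[0.08,0,1],[0,0,0],1],
  ],
)

```text
time: 22.65
tool_pos: [0.4571, 0.2387, 0.2803]
tool_rot: [-0.703, 0.703, 0.074, -0.076]
contact_force: [-0.2, -0.4, -0.8]
gripper_width: 0.159
```

Request:
drive_tool(
  motion=[
    [[0,0,1],[0,0,0],1],
    [[0,0,1],[0,0,0],1],
    [[0,0,0.8],[0,0,0],1],
    [[0,0,0.4],[0,0,0],1],
    [[0,0,0.2],[0,0,0],1],
    [[0,0,0],[0,0,0],1],
    [[0,0,0],[0,0,0],1],
  ],
)

```text
time: 23.35
tool_pos: [0.4405, 0.3196, 0.2814]
tool_rot: [-0.703, 0.703, 0.075, -0.075]
contact_force: [0.7, 0.8, -0.9]
gripper_width: 0.153
```

```bash
python3 g.py .4405 .325 .27; python3 w.py w5; python3 - <<'E'
import numpy as np
d=np.load("wrist.npz");C=d["C"]
m=(d["z"]>0)&(np.linalg.norm(C[...,:2]-[.44,.325],axis=-1)<.06)&(C[...,2]>.08)&(C[...,2]<.1)
p=C[m][:,:2];s=np.linalg.lstsq(np.c_[2*p,np.ones(len(p))],(p**2).sum(1),rcond=None)[0];print(len(p),s[:2],np.sqrt(s[2]+s[:2]@s[:2]))
E
```

```text
t 23.35 pos [0.4405 0.3196 0.2814] J [ 0.49 -0.17  1.74 -0.    1.57  0.28] F [ 0.66  0.77 -0.86] w 0.153
turn units [ 0.005 -0.036 -0.003] shift in target axes [0.047 0.455 0.21 ] in current axes [0.046 0.455 0.21 ]
1503 [0.44017159 0.3254952 ] 0.03892151020891551
```

View pics/w5.png

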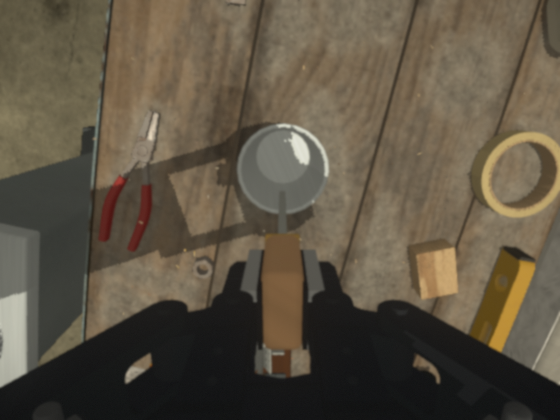

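The tin is at (283,168), the held handle at (285,290). The wrist fit puts the tin centre at (0.440, 0.3255). I'll centre over it and lower.

Request:
drive_tool(
  motion=[
    [[0.03,0.2,0.22],[0,0,0],1],
    [[0,0.8,0],[0,0,0],1],
    [[0,0.8,0],[0,0,0],1],
    [[0,0.8,0],[0,0,0],1],
    [[0,0.8,0],[0,0,0],1],
    [[0,0.8,0],[0,0,0],1],
    [[0,0.8,0],[0,0,0],1],
    [[0,0.8,0],[0,0,0],1],
    [[0,0.8,0],[0,0,0],1],
    [[0,0.4,0],[0,0,0],1],
    [[0,0.1,0],[0,0,0],1],
    [[0,0,0],[0,0,0],1],
  ],
)

```text
time: 24.6
tool_pos: [0.4401, 0.3256, 0.1042]
tool_rot: [0.703, -0.703, -0.075, 0.075]
contact_force: [0.2, 0.0, -0.7]
gripper_width: 0.155
```

Request:
drive_tool(
  motion=[
    [[0,0.08,0],[0,0,0],1],
    [[0,0.04,0],[0,0,0],1],
    [[0,0,0],[0,0,0],1],
  ],
)

```text
time: 24.9
tool_pos: [0.4403, 0.3259, 0.1017]
tool_rot: [0.703, -0.703, -0.075, 0.075]
contact_force: [0.1, 0.3, -0.8]
gripper_width: 0.151
```

Request:
drive_tool(
  motion=[
    [[0,0.08,0],[0,0,0],1],
    [[0,0.06,0],[0,0,0],1],
    [[0,0,0],[0,0,0],1],
    [[0,0,0],[0,0,0],1],
  ],
)

```text
time: 25.3
tool_pos: [0.4399, 0.3256, 0.0975]
tool_rot: [-0.703, 0.703, 0.075, -0.075]
contact_force: [-1.0, 0.2, -0.5]
gripper_width: 0.157
```

Request:
drive_tool(
  motion=[
    [[0,0,0],[0,0,0],0.5],
    [[0,0,0],[0,0,0],0.2],
    [[0,0,0],[0,0,0],-0.2],
    [[0,0,0],[0,0,0],-0.6],
    [[0,0,0],[0,0,0],-1],
    [[0,0,0],[0,0,0],-1],
    [[0,0,0],[0,0,0],-1],
    [[0,0,0],[0,0,0],-1],
  ],
)

```text
time: 26.1
tool_pos: [0.44, 0.3257, 0.0976]
tool_rot: [-0.703, 0.703, 0.075, -0.075]
contact_force: [0.2, -0.1, 1.4]
gripper_width: 1.0
```

Request:
drive_tool(
  motion=[
    [[0,-0.4,0],[0,0,0],-1],
    [[0,-0.8,0],[0,0,0],-1],
    [[0,-0.8,0],[0,0,0],-1],
    [[0,-0.8,0],[0,0,0],-1],
    [[0,-0.8,0],[0,0,0],-1],
    [[0,-0.8,0],[0,0,0],-1],
    [[0,-0.8,0],[0,0,0],-1],
    [[0,-0.8,0],[0,0,0],-1],
    [[0,-0.4,0],[0,0,0],-1],
    [[0,0,0],[0,0,0],-1],
    [[0,0,0],[0,0,0],-1],
    [[0,0,0],[0,0,0],-1],
  ],
)

```text
time: 27.3
tool_pos: [0.4394, 0.3253, 0.256]
tool_rot: [-0.703, 0.703, 0.074, -0.076]
contact_force: [0.2, 0.3, -0.2]
gripper_width: 1.001
```

```bash
python3 g.py .44 .325 .27; sed -i 's/side1/side2/' a2.py; python3 a2.py;  python3 m.py side.npz .46 .101;python3 m.py side.npz .477 .025
```

```text
t 27.3 pos [0.4394 0.3253 0.256 ] J [ 0.5  -0.15  1.76 -0.    1.53  0.29] F [ 0.2   0.25 -0.2 ] w 1.001
turn units [ 0.008 -0.03  -0.027] shift in target axes [ 0.02  -0.56  -0.018] in current axes [ 0.019 -0.56  -0.018]
284 95 ztop 0.1463 ((461.2812194824219, 104.63231658935547), (14.137730598449707, 31.068492889404297), 9.044992446899414)
324 109 ztop 0.1463 ((478.2254638671875, 27.570842742919922), (14.914978981018066, 28.33596420288086), 9.89267349243164)
```

View pics/side2.png

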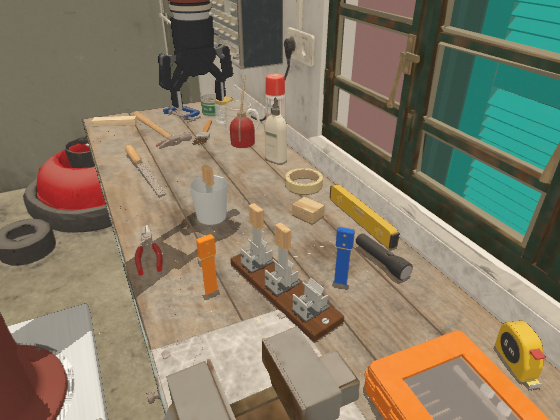

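The strip stands in the upright tin at (207,177) and the gripper is clear of it. The other two handles are at their starting height, so I'm handing in.

Request:
drive_tool(
  motion=[
    [[0,0,0],[0,0,0],-1],
    [[0,0,0],[0,0,0],-1],
    [[0,0,0],[0,0,0],-1],
    [[0,0,0],[0,0,0],-1],
    [[0,0,0],[0,0,0],-1],
  ],
)

```text
time: 27.85
tool_pos: [0.44, 0.3257, 0.2575]
tool_rot: [-0.703, 0.703, 0.075, -0.075]
contact_force: [-0.8, -0.0, -0.8]
gripper_width: 1.0
```

```bash
python3 -c "
from plant import manip
print(manip.job_done())"
```

```text
the job is handed in; nothing more can be done
None
```

The right clip was the tired one. Its strip now stands blade down in the tin, and the job is handed in at about 28 s; no verdict is reported.

- **Tugs, left to right:** the left clip held 10.7 N and the middle held 10.8 N, with only the handle spring stretching. On the right the pull levelled off at about 5–6 N while the handle kept rising.
- **Last checks:** the final side picture shows the strip in the upright tin, leaning slightly. The left and middle strips are home, with handle tops measured at 146 mm, within 1 mm of the start, and the torch, offcut and nut look untouched. The gripper is open and 0.26 m up, with under 1.5 N of force on it.
- **Disagreements:** the cameras differed by up to about 3 mm. The jaws pushed sideways by up to about 10 N on the left strip during its tug and about 5 N on the middle one, and both strips still read home afterwards.

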